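# Hang the watering pail on the water font and hold the tap half open

### The arm

A 6-joint arm with a two-finger parallel gripper is mounted at the origin on a cart in front of the work surface, level with it; the furniture and walls round the work are solid. World frame = base frame: x ahead of the robot, y to its left, z up, the work surface at z = 0. Lengths are in m, angles in rad, forces in N, time in s.
With the tool pointing down it reaches from about 0.25 to 0.8 m from the base axis. Payload 8.5 kg.
Tool frame: the origin (TCP) lies midway between the tips of the shut fingers; the grasp point (between the pads) lies 19 mm behind it (arm.pinch_z is the distance from the TCP to the grasp point, in m); z points along the fingers, y is the line along which they close (so a half turn about z gives the same grasp; the last joint's range is limited). The gripper opens to 85 mm and grips with 20 to 120 N. Pads are 22 mm wide; open, the fingers measure 114 mm over their backs; the gripper's body (76 mm by 85 mm) begins 54 mm behind the grasp point. The pads swing forward as they close: fully open they stand 13 mm farther back than shut.
Start: joints at [-1.21, 0.238, -0.013, 1.319, 0, 1.571], TCP at [0.185, -0.491, 0.231] pointing down, gripper open.
Joint ranges: [-2.66, 2.66], [-1.03, 1.9], [-1.14, 1.46], [-1.82, 2.27], [-1.45, 1.34], [-3.14, 3.14]. Speed limits (rad/s): [2.22, 2.22, 2.79, 3.14, 3.14, 3.14].

### API

Orientations are given as a unit quaternion [x, y, z, w].
In Python, from bench import arm, viewer, sign_off gives the robot as it stands (arm), with the cameras (viewer) and the job as plain functions.
- The arm moves only by the shell command python3 shift.py 'ROWS' [FORCE]. ROWS is a JSON list of rows, 1 to 8 of them, each written [opening, [dx, dy, dz], [rx, ry, rz]]: the finger opening in m, then dx, dy, dz in parts of the range, where 1.0 means 30 cm, then a rotation vector rx, ry, rz in normalised numbers (1 is 120 degrees); each row shifts and turns the commanded pose from where the row before left it, along the tool's axes as they then stand; what a row does not reach is not made up. A row lasts 1/12 s, in which the tool goes at most 0.0417 m and 0.125 rad, less where a joint would pass 70% of its speed; a pose out of reach is approached as far as the arm can. The fingers move at their own pace and stop on an object; FORCE is the grip in N (left out, the last holds). Time passes only in rows, so rows that do not move let the fingers close. It prints the time, the measured TCP pose, the force, the opening and the grip force at its end. A shift or turn number past 1, either way, is cut back to 1. Input that does not fit is refused with a message, and nothing moves.
- arm.get_obs(): the state, without advancing time (a new reading comes with each control period).
- viewer.snapshot(name): name is "scene" or "side" or "wrist"; returns a dict with "img" (420x560x3 uint8, red, green, blue), "depth" (420x560 float32, m along the optical axis (not along the pixel's ray), 0 where there is no reading), "mtx" (3x3 intrinsics, pixels), "rvec" (rotation vector, rad) and "tvec" (3), from world to camera coordinates, as OpenCV has them; the wrist camera has in their place "tool_from_camera" (4x4, takes a point from camera to tool coordinates, whose origin is the TCP and whose axes are the flange's). Camera axes: x right, y down, z forward; pixel columns grow to the right and rows downward; lengths in m; the calibration is good to about 2 mm. A picture is of the moment at which its call begins: read the wrist's pose just before it.
- sign_off(): hands the job in; it is judged then, once.
The state is a dict: "time": time; "joint_pos": joint angles; "dq": joint speeds; "tau": joint torques, N m; "tool_pos": TCP position; "tool_rot": TCP orientation; "contact_force": force on the tool from outside, world axes, zero at the start; "wrist_torque": the same for the moment, N m; "finger_gap": finger opening in m; "gripper_force": force on a finger pad.
Only numpy, scipy, OpenCV 4.12 (cv2) and the standard library are available. Lean on these libraries where they do the work, as an engineer would, in place of code of your own. Each camera call takes 0.05 s, during which the arm holds its last target. There are 200 camera calls.

### The job

The herbs need watering: hang the small white enamel pail by its arched handle in the hook on top of the water font's spout and let go, so that it hangs free and still under the nozzle. Only then press the font's spring-loaded thumb lever down until it is half open, that is, until the lever lies level, and keep it there: your program finishes while still holding the lever level, because it springs shut when released. Leave everything else on the worktop where it stands.

Things in the scene. Friction and masses are not known exactly. Their poses are not given: they have to be found in the camera images.
- pail: Small empty white enamel pail, blue rim and handle, 0.11 to 0.22 kg; bowl 75 mm high, 94 mm wide. Origin: centre of its underside, z up. Its rigid arched handle (8 mm round bar) stands in its y-z plane: legs at y = +-52 mm, straight level top bar from y = -38 to +38 mm, axis 171 mm above the underside, 92 mm open between rim and bar.
- handle_mid (a point): Middle of the top bar of the pail's handle, on the bar's axis (171 mm above the pail's underside). The bar runs along y. Keep this middle free for the hook: pinch the bar beside it, for example 28 mm off.
- font: Fixed steel drinking-water font. Origin: column's axis at the worktop, z up. Tray 245 x 108 x 17 mm, column 42 mm thick, valve body on it (top 228 mm high); a level spout (18 mm thick, axis 204 mm high) runs along its -x axis to 146 mm from the column's axis. A nozzle 21 mm wide points down below the hook, mouth 178 mm high.
- hook (a point): Bottom of the font's pail hook, a V-shaped cradle on the spout, open upwards, 22 mm wide in y; 125 mm from the column's axis, 215 mm high; axes as the font's. Front lip (x = -21 mm) rises 16 mm, rear flank (x = +19) 12 mm. The seated bar lies along y, its axis 4 to 8 mm above this point. Way in: from -x with the bar's axis 25 to 45 mm above this point (rim passes below the nozzle), then down.
- lever_pad (a point): Centre of the top of the thumb lever's black pad (34 x 30 mm, blue dot); moves with the lever. The lever points along the font's -x above the valve body; pivot at font x = +15 mm, 243 mm high, pad centre 66 mm from it. Pad height: 262 mm at rest (lever sloping 0.22 rad up), 248 mm with the lever level, 234 mm at the stop.
- tap_lever (a joint): Angle of the thumb lever, rad: 0 at rest (shut), 0.22 level (half open), 0.44 fully open at its stop; it grows as the pad is pressed down. A spring shuts it: about 3 N at the pad at rest, 6 N level, 9 N at the stop.
- mug: Bystander: white mug, 88 mm high, 84 mm wide with a handle. Origin: underside, near the centre.
- canister: Bystander: cream canister with a wooden lid, 107 mm wide, 150 mm high. Origin: centre of the underside.
- spice_red: Bystander: spice jar with red cap, 45 mm wide, 106 mm high. Origin: centre of the underside.
- spice_two: Bystander: second spice jar with red cap, 45 mm wide, 106 mm high. Origin: centre of the underside.
- apple_a: Bystander: apple, 71 mm wide, on the cutting board at the right. Origin: its underside.
- apple_b: Bystander: another apple beside it, 71 mm wide. Origin: its underside.

How it is judged:
By the outcome, as a careful person would: the job done as asked, in the order asked, and still so for the second after the job is handed in, while the arm keeps its last pose, push and grip.
It also fails if it takes over 50 s, if anything falls off the work surface, if the arm or the gripper's body presses on something with over 40 N, if the wrist force passes 120 N, or if a joint passes its speed limit or range.

## Working session

There is one attempt and no reset: what is moved stays moved. The work goes in short steps, Python scripts to look and compute and a shell command to move; the robot and the scene stay as the last step left them, time stands still between calls to the robot, and variables do not carry over. Pictures are saved under pics/ and viewed, at most 12 in all, crops included, and the job is handed in when it is done.

```bash
ls; mkdir -p pics; cat > h.py <<'E'
import numpy as np,cv2
from bench import arm, viewer, sign_off
from scipy.spatial.transform import Rotation as R
def cloud(name):
    o=arm.get_obs(); s=viewer.snapshot(name); d=s["depth"]; K=s["mtx"]
    v,u=np.mgrid[:d.shape[0],:d.shape[1]]
    P=np.dstack([(u-K[0,2])/K[0,0]*d,(v-K[1,2])/K[1,1]*d,d])
    if name=="wrist":
        T=np.array(s["tool_from_camera"]); P=P@T[:3,:3].T+T[:3,3]
        W=P@R.from_quat(o["tool_rot"]).as_matrix().T+o["tool_pos"]
    else:
        Rm=cv2.Rodrigues(np.array(s["rvec"],float))[0]; W=(P-np.ravel(s["tvec"]))@Rm
    W[d==0]=np.nan
    return s,W
def save(s,n): cv2.imwrite(f"pics/{n}.png",s["img"][:,:,::-1])
E
python3 - <<'E'
from h import *
for n in("scene","side"):
    s,W=cloud(n); save(s,n+"0"); np.savez(n+"0.npz",W=W,img=s["img"])
    Rm=cv2.Rodrigues(np.array(s["rvec"],float))[0];print(n,-Rm.T@np.ravel(s["tvec"]),Rm[2])
o=arm.get_obs();print(o["tool_pos"],o["tool_rot"],o["time"],arm.pinch_z,R.from_quat(o["tool_rot"]).as_matrix())
E
```

```text
bench.py
pics
shift.py
scene [-0.51281481  0.38476355  0.85839835] [ 0.80385462 -0.2764232  -0.52669532]
side [ 0.13267713 -0.43624825  1.05713766] [ 0.40728563  0.41380345 -0.81417757]
[ 0.1851938  -0.49085106  0.23075269] [ 9.83774454e-01  1.79408512e-01 -1.12150791e-04 -6.29701279e-04] 0.1 0.0187 [[ 9.35625147e-01  3.52994880e-01 -4.46609706e-04]
 [ 3.52995163e-01 -9.35624379e-01  1.19872645e-03]
 [ 5.28537130e-06 -1.27920968e-03 -9.99999182e-01]]
```

View pics/scene0.png

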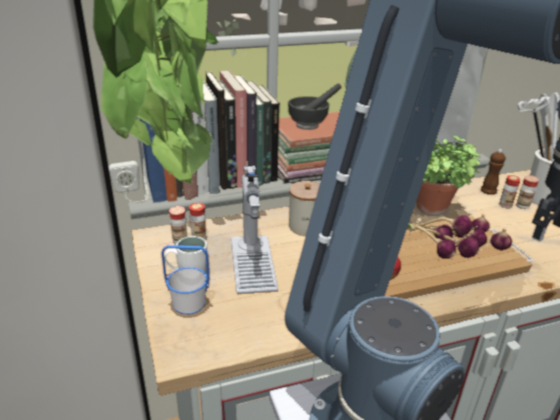

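View pics/side0.png

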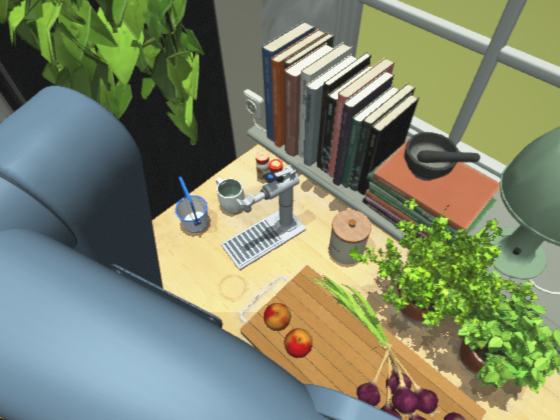

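The scene view shows the pail at (187,285) with its handle bar at (187,250), the mug right behind it, and the font column at (252,220) with its tray running to (255,285). In the side view the pail is at (192,213) and the font head at (280,185).

```bash
python3 - <<'E'
from h import *
for n in("scene","side"):
    z=np.load(n+"0.npz");W=z["W"];im=z["img"];hsv=cv2.cvtColor(im,cv2.COLOR_RGB2HSV)
    blue=cv2.inRange(hsv,(105,120,60),(125,255,255))>0
    m=blue&(W[...,0]>.2)&(W[...,0]<.9)&(W[...,2]>.03)&(W[...,2]<.4)
    c,l,st,ce=cv2.connectedComponentsWithStats(m.astype(np.uint8))
    for i in range(1,c):
        if st[i,4]>3:
            p=W[l==i];print(n,st[i],np.nanmedian(p,0).round(3),np.nanmin(p,0).round(3),np.nanmax(p,0).round(3))
    p=W[m&(W[...,2]>.155)&(W[...,2]<.19)];
    p=p[(np.abs(p-np.median(p,0))<.07).all(1)]
    a=p[:,:2];cc=a.mean(0);u,sv,vt=np.linalg.svd(a-cc);t=(a-cc)@vt[0];print("bar",len(p),cc,(cc+vt[0]*(t.max()+t.min())/2).round(4),vt[0],t.min(),t.max(),p[:,2].mean(),sv)
    # rim
    q=W[m&(W[...,2]>.06)&(W[...,2]<.085)];print("rim",np.nanmin(q,0),np.nanmax(q,0))
    # font
    g=(hsv[...,1]<70)&(W[...,0]>.3)&(W[...,0]<.95)&(W[...,1]>-.1)&(W[...,1]<.6)
    for lo,hi in((.006,.03),(.19,.222),(.222,.28)):
        mm=(g&(W[...,2]>lo)&(W[...,2]<hi)).astype(np.uint8)
        c,l,st,ce=cv2.connectedComponentsWithStats(mm)
        for i in range(1,c):
            if st[i,4]>25:
                p=W[l==i];r=cv2.minAreaRect(p[:,:2].astype(np.float32));print(n,lo,st[i],np.median(p,0).round(3),np.array(r[0]).round(3),np.array(r[1]).round(3),round(r[2],1))
E
```

```text
scene [250 173   5   2   6] [0.595 0.065 0.265] [0.593 0.059 0.265] [0.598 0.07  0.266]
scene [166 245  41  11 102] [0.453 0.258 0.174] [0.436 0.221 0.156] [0.468 0.308 0.178]
scene [203 259   6  27  48] [0.438 0.223 0.088] [0.428 0.22  0.07 ] [0.467 0.235 0.145]
scene [166 278  11  14  28] [0.453 0.313 0.078] [0.42 0.3  0.06] [0.476 0.317 0.081]
bar 103 [0.45296474 0.25859205] [0.4559 0.2668] [-0.33764354 -0.94127405] -0.05752566057104979 0.04014394678147803 0.17313942113927167 [0.24342501 0.02480772]
rim [0.41580928 0.21969113 0.06022732] [0.47624538 0.31667597 0.08408823]
scene 0.006 [258 199  23  10 134] [ 0.84  -0.065  0.018] [ 0.841 -0.061] [0.014 0.076] 0.3
scene 0.006 [204 204  38  13 253] [0.84  0.091 0.018] [0.842 0.091] [0.021 0.121] 1.9
scene 0.006 [185 212   5   8  29] [0.841 0.205 0.018] [0.841 0.204] [0.013 0.01 ] 72.5
scene 0.006 [118 215  52  15 349] [0.84  0.336 0.018] [0.84  0.335] [0.152 0.016] 90.0
scene 0.006 [288 221  11  12  68] [ 0.682 -0.088  0.017] [ 0.687 -0.088] [0.05 0.01] 23.1
scene 0.006 [190 231  16   8  39] [0.724 0.196 0.017] [0.727 0.194] [0.044 0.
[... 3884 characters left out ...]
7] 69.8
side 0.222 [223  59  42  42 658] [0.838 0.408 0.248] [0.829 0.415] [0.215 0.026] 90.0
side 0.222 [194  85  35  36 569] [0.688 0.409 0.252] [0.692 0.409] [0.011 0.136] 89.8
side 0.222 [299 109  35  36 539] [0.823 0.106 0.252] [0.823 0.11 ] [0.037 0.123] 13.8
side 0.222 [136 120  44  36 664] [0.489 0.409 0.251] [0.495 0.41 ] [0.134 0.011] 1.1
side 0.222 [352 130  49  37 614] [ 0.833 -0.083  0.251] [ 0.875 -0.079] [0.048 0.143] 66.1
side 0.222 [337 139  13  19 156] [ 0.808 -0.003  0.252] [0.811 0.   ] [0.016 0.03 ] 21.3
side 0.222 [263 165  35  27 436] [0.624 0.057 0.236] [0.63 0.06] [0.035 0.098] 78.3
side 0.222 [237 199   7   7  29] [0.506 0.083 0.228] [0.507 0.084] [0.022 0.011] 78.6
```

Careful with the scale: shifts go in shares of 30 cm and turns go in shares of 120 degrees. That gives: -0.008 m / 0.3 = -0.0267, -0.123 rad / 2.0944 = -0.0587.

```bash
python3 shift.py '[[0.085, [0, 0, -0.0267], [0, 0, -0.0587]], [0.085, [0, 0, -0.0267], [0, 0, -0.0587]], [0.085, [0, 0, -0.0267], [0, 0, -0.0587]], [0.085, [0, 0, -0.0267], [0, 0, -0.0587]], [0.085, [0, 0, -0.0267], [0, 0, -0.0587]], [0.085, [0, 0, -0.0267], [0, 0, -0.0587]], [0.085, [0, 0, -0.0267], [0, 0, -0.0587]]]' 80
python3 shift.py '[[0.085, [0.1, -0.0067, 0], [0, 0, 0]], [0.085, [0.1167, -0.0067, 0], [0, 0, 0]], [0.085, [0.1167, -0.0067, 0], [0, 0, 0]], [0.085, [0.1167, -0.0067, 0], [0, 0, 0]], [0.085, [0.1167, -0.0067, 0], [0, 0, 0]], [0.085, [0.1167, -0.0067, 0], [0, 0, 0]], [0.085, [0.1167, -0.0067, 0], [0, 0, 0]], [0.085, [0.1167, -0.0067, 0], [0, 0, 0]]]'
python3 shift.py '[[0.085, [0.1167, -0.0067, 0], [0, 0, 0]], [0.085, [0.1167, -0.0067, 0], [0, 0, 0]], [0.085, [0.1167, -0.0067, 0], [0, 0, 0]], [0.085, [0.1167, -0.0067, 0], [0, 0, 0]], [0.085, [0.1167, -0.0067, 0], [0, 0, 0]], [0.085, [0.1167, -0.0067, 0], [0, 0, 0]], [0.085, [0.1167, -0.0067, 0], [0, 0, 0]], [0.085, [0.1, -0.0067, 0], [0, 0, 0]]]'
python3 shift.py '[[0.085, [0.1, -0.0067, 0], [0, 0, 0]], [0.085, [0.1, -0.0067, 0], [0, 0, 0]], [0.085, [0, 0, 0], [0, 0, 0]], [0.085, [0, 0, 0], [0, 0, 0]]]'
cat > look.py <<'E'
from h import *
import sys
s,W=cloud("wrist");save(s,sys.argv[1]);np.savez(sys.argv[1]+".npz",W=W,img=s["img"])
o=arm.get_obs();M=R.from_quat(o["tool_rot"]).as_matrix();print(o["time"],o["tool_pos"],M.round(3),o["joint_pos"])
E
python3 look.py w1
```

```text
time: 0.68
tool_pos: [0.1853, -0.491, 0.2873]
tool_rot: [0.817, 0.576, 0.0, -0.0]
contact_force: [-0.3, 0.2, 0.6]
finger_gap: 0.0847
gripper_force: 0.0
time: 1.35
tool_pos: [0.2641, -0.2256, 0.2871]
tool_rot: [0.819, 0.573, 0.0, -0.0]
contact_force: [1.3, 0.0, 0.0]
finger_gap: 0.0855
gripper_force: 0.0
time: 2.02
tool_pos: [0.3433, 0.0388, 0.2873]
tool_rot: [0.819, 0.574, 0.0, -0.0]
contact_force: [0.9, -2.0, 0.2]
finger_gap: 0.085
gripper_force: 0.0
time: 2.35
tool_pos: [0.3599, 0.0955, 0.2869]
tool_rot: [0.818, 0.575, -0.001, -0.0]
contact_force: [-0.7, 0.2, -0.0]
finger_gap: 0.0853
gripper_force: 0.0
2.4 [0.35968731 0.09458879 0.28695002] [[ 0.34   0.94  -0.001]
 [ 0.94  -0.34  -0.   ]
 [-0.001 -0.001 -1.   ]] [ 2.57269214e-01 -4.01660626e-02 -1.90167551e-01  1.42210814e+00
 -1.41243060e-04  2.17515900e+00]
```

View pics/w1.png

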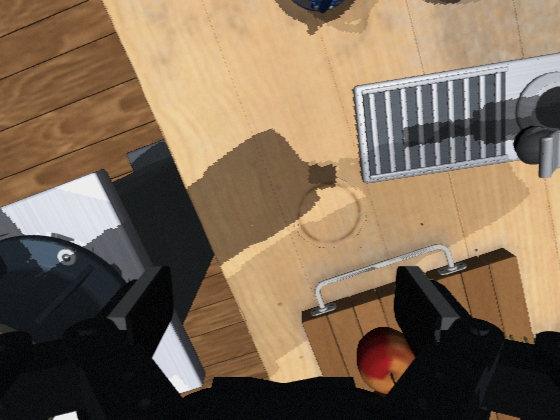

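```bash
python3 - <<'E'
from h import *
z=np.load("w1.npz");W=z["W"];im=z["img"];hsv=cv2.cvtColor(im,cv2.COLOR_RGB2HSV)
m=(cv2.inRange(hsv,(105,100,40),(125,255,255))>0)
c,l,st,ce=cv2.connectedComponentsWithStats(m.astype(np.uint8))
for i in range(1,c):
    if st[i,4]>15:
        p=W[l==i];print(st[i],np.nanmedian(p,0).round(4),np.nanmin(p,0).round(3),np.nanmax(p,0).round(3))
b=W[m&(W[...,2]>.16)&(W[...,2]<.18)]
if len(b)>5:
    a=b[:,:2].astype(np.float32);print("bar",len(b),cv2.minAreaRect(a),cv2.fitLine(a,cv2.DIST_HUBER,0,.01,.01).ravel(),b[:,2].max())
E
```

```text
[293   0  20  10  25] [0.4304 0.2423 0.0037] [0.424 0.236 0.002] [0.44  0.25  0.006]
[310   0  13   7  52] [0.4359 0.2277 0.0723] [0.431 0.223 0.051] [0.439 0.233 0.094]
[330   0  11   7  37] [0.4495 0.2224 0.0748] [0.441 0.218 0.003] [0.465 0.231 0.111]
```

The wrist view shows the pail's edge at the top (320,5), and the font tray at (430,125) with the spout end at (540,140). I'm moving about 0.1 m farther along tool x to get the whole pail in view.

To row units: 0.035 m / 0.3 = 0.1167, 0.03 m / 0.3 = 0.1.

```bash
python3 shift.py '[[0.085, [0.1, 0.0267, 0], [0, 0, 0]], [0.085, [0.1167, 0.0267, 0], [0, 0, 0]], [0.085, [0.1, 0.0267, 0], [0, 0, 0]], [0.085, [0, 0, 0], [0, 0, 0]], [0.085, [0, 0, 0], [0, 0, 0]]]'
python3 look.py w2; python3 - <<'E'
from h import *
z=np.load("w2.npz");W=z["W"];im=z["img"];hsv=cv2.cvtColor(im,cv2.COLOR_RGB2HSV)
m=(cv2.inRange(hsv,(105,100,40),(125,255,255))>0)
b=W[m&(W[...,2]>.165)&(W[...,2]<.185)]
if len(b)>5:
    a=b[:,:2].astype(np.float32);print("bar",len(b),cv2.minAreaRect(a),cv2.fitLine(a,cv2.DIST_HUBER,0,.01,.01).ravel(),b[:,2].max())
b=W[m&(W[...,2]>.066)&(W[...,2]<.08)];print("rim",cv2.minEnclosingCircle(b[:,:2].astype(np.float32)))
g=(hsv[...,1]<80)&(W[...,0]>.45)&(W[...,1]<.2)&(W[...,1]>-.05)
for lo,hi in((.01,.02),(.205,.217),(.22,.235),(.235,.275)):
    p=W[g&(W[...,2]>lo)&(W[...,2]<hi)]
    if len(p)>10:print(lo,len(p),cv2.minAreaRect(p[:,:2].astype(np.float32)),np.median(p,0))
E
```

```text
time: 2.82
tool_pos: [0.4155, 0.175, 0.2868]
tool_rot: [0.819, 0.574, -0.001, -0.0]
contact_force: [-0.6, -0.6, -0.2]
finger_gap: 0.0851
gripper_force: 0.0
2.8667 [0.41487359 0.17438824 0.28698571] [[ 0.343  0.939 -0.001]
 [ 0.939 -0.343 -0.001]
 [-0.001 -0.001 -1.   ]] [ 3.98025203e-01  9.62627685e-02 -4.81167473e-02  1.42788734e+00
 -1.57939966e-04  2.31857992e+00]
bar 1422 ((0.45403021574020386, 0.25764554738998413), (0.07572769373655319, 0.00778496079146862), 69.97406768798828) [0.3468495  0.9379208  0.45458478 0.2599518 ] 0.17638724372104253
rim ((0.45848506689071655, 0.26999059319496155), 0.04917142167687416)
0.01 15727 ((0.5675361156463623, 0.07449029386043549), (0.10647626221179962, 0.24314965307712555), 79.13986206054688) [0.55473522 0.08434804 0.01386265]
0.205 2006 ((0.5357840657234192, 0.07964853197336197), (0.023247692734003067, 0.06444088369607925), 76.00682067871094) [0.53069177 0.08380045 0.21172873]
0.22 1058 ((0.5228784680366516, 0.0827578529715538), (0.022757576778531075, 0.04293958097696304), 78.83312225341797) [0.53671158 0.08523585 0.2245863 ]
```

View pics/w2.png

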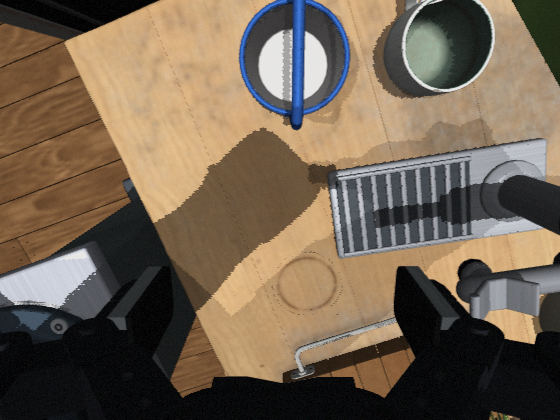

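The wrist view shows the pail whole at (297,57) with its bar vertical in the image at column 297. The mug is at (440,45) and the font hook at (505,290). The measured pail centre is about (0.458, 0.270), with the bar at 70°. The hook is about (0.524, 0.0825), with the font's y axis at 79°.

To row units: 0.0383 m / 0.3 = 0.1277, 0.004 m / 0.3 = 0.0133.

```bash
python3 shift.py '[[0.085, [0.1277, 0.0133, 0], [0, 0, 0]], [0.085, [0.1277, 0.0133, 0], [0, 0, 0]], [0.085, [0, 0, 0.1133], [0, 0, 0]], [0.085, [0, 0, 0.1133], [0, 0, 0]], [0.085, [0, 0, 0.1133], [0, 0, 0]], [0.085, [0, 0, 0.11], [0, 0, 0]], [0.085, [0, 0, 0], [0, 0, 0]], [0.085, [0, 0, 0], [0, 0, 0]]]' 80
python3 shift.py '[[0, [0, 0, 0], [0, 0, 0]], [0, [0, 0, 0], [0, 0, 0]], [0, [0, 0, 0], [0, 0, 0]], [0, [0, 0, 0], [0, 0, 0]], [0, [0, 0, 0], [0, 0, 0]], [0, [0, 0, 0], [0, 0, 0]]]' 80
```

```text
time: 3.53
tool_pos: [0.4478, 0.2428, 0.1523]
tool_rot: [0.82, 0.573, -0.001, -0.0]
contact_force: [0.9, -0.2, 1.2]
finger_gap: 0.0849
gripper_force: 0.0
time: 4.03
tool_pos: [0.449, 0.2448, 0.1528]
tool_rot: [0.819, 0.574, 0.0, 0.0]
contact_force: [0.8, -0.4, -0.1]
finger_gap: 0.0121
gripper_force: 0.0
```

To row units: -0.025 m / 0.3 = -0.0833, -0.02 m / 0.3 = -0.0667.

```bash
python3 shift.py '[[0, [0, 0, 0], [0, 0, 0]], [0, [0, 0, 0], [0, 0, 0]], [0, [0, 0, 0], [0, 0, 0]], [0, [0, 0, 0], [0, 0, 0]], [0, [0, 0, -0.0333], [0, 0, 0]], [0, [0, 0, -0.0667], [0, 0, 0]], [0, [0, 0, -0.0833], [0, 0, 0]], [0, [0, 0, -0.0833], [0, 0, 0]]]' 80
python3 shift.py '[[0, [0, 0, 0], [0, 0, -0.0239]], [0, [0, 0, 0], [0, 0, -0.0239]], [0, [0, 0, 0], [0, 0, -0.0286]], [0, [0, 0, 0], [0, 0, 0]], [0, [0, 0, 0], [0, 0, 0]]]'; python3 look.py w3; python3 - <<'E'
from h import *
s,W=cloud("scene");save(s,"s3")
E
```

```text
time: 4.7
tool_pos: [0.4481, 0.2444, 0.2331]
tool_rot: [0.819, 0.574, -0.001, -0.0]
contact_force: [0.7, -0.1, -1.2]
finger_gap: 0.0052
gripper_force: 78.5
time: 5.12
tool_pos: [0.4486, 0.2446, 0.2324]
tool_rot: [0.771, 0.637, -0.0, -0.0]
contact_force: [0.3, -0.3, -0.9]
finger_gap: 0.0051
gripper_force: 78.6
5.1667 [0.44866356 0.24465481 0.23237666] [[ 0.19   0.982 -0.   ]
 [ 0.982 -0.19  -0.   ]
 [-0.    -0.    -1.   ]] [ 4.99153448e-01  2.14209663e-01 -4.25688898e-02  1.31447497e+00
  1.19418876e-04  2.26089026e+00]
```

View pics/s3.png

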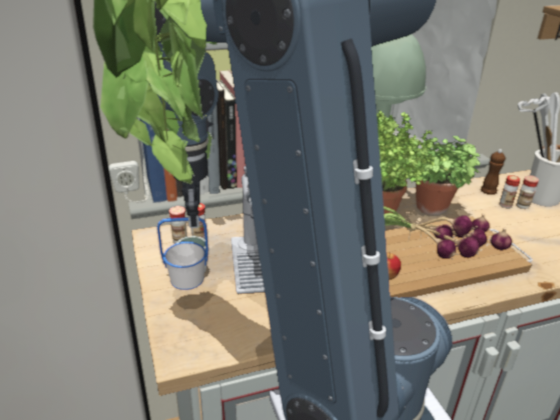

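The scene view shows the pail lifted off the worktop and hanging level, with its rim at (185,255). Next I'll measure where it sits in the gripper.

```bash
python3 - <<'E'
from h import *
z=np.load("w3.npz");W=z["W"];im=z["img"];hsv=cv2.cvtColor(im,cv2.COLOR_RGB2HSV)
o=arm.get_obs();M=R.from_quat(o["tool_rot"]).as_matrix()
m=(cv2.inRange(hsv,(105,100,40),(125,255,255))>0)
T=(W-o["tool_pos"])@M
b=T[m&(np.abs(T[...,2]+.0187)<.012)];print("bar",len(b),b.min(0),b.max(0),np.median(b,0),cv2.fitLine(b.astype(np.float32),cv2.DIST_HUBER,0,.01,.01).ravel())
q=T[m&(T[...,2]>.06)&(T[...,2]<.1)];print("rim",len(q),q.min(0),q.max(0),cv2.minEnclosingCircle(q[:,:2].astype(np.float32)))
g=(hsv[...,1]<80)&(W[...,0]>.4)&(W[...,0]<.6)&(W[...,1]<.2)&(W[...,1]>0)&(W[...,2]>.2)
print(g.sum())
mid=np.array([.028,0,-.0187])@M.T+o["tool_pos"];print("mid",mid,"delta tool to 95mm before hook, +33",(np.array([.524-.095*.982,.0825+.095*.189,.215+.035])-mid)@M)
E
```

```text
bar 5675 [-0.02247322 -0.00584448 -0.02816518] [ 0.08102199  0.0023479  -0.00680396] [ 0.04090587 -0.00160745 -0.02077703] [ 0.99895436  0.00876919  0.04486925  0.03323856 -0.00137551 -0.02058279]
rim 3489 [-0.02009715 -0.0492028   0.07345426] [0.07638875 0.04757064 0.09860661] ((0.028162723407149315, -0.0012633586302399635), 0.0491211861371994)
0
mid [0.45400203 0.27214829 0.25102396] delta tool to 95mm before hook, +33 [-0.17299487  0.00968662  0.00104792]
```

View pics/w3.png

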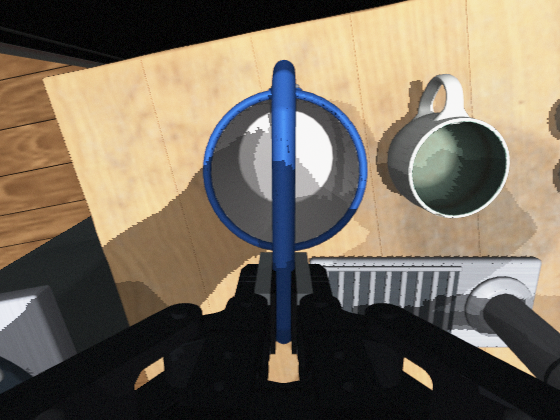

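The wrist view shows the bar held at (284,60–340) with its middle 28 mm ahead of the pads, as planned. The pail clears the mug at (445,150). Next I'm moving to the pre-approach pose.

To row units: -0.035 m / 0.3 = -0.1167, 0.003 m / 0.3 = 0.01.

```bash
python3 shift.py '[[0, [-0.0667, 0, -0.0133], [0, 0, 0]], [0, [-0.1167, 0.0067, 0], [0, 0, 0]], [0, [-0.1167, 0.0067, 0], [0, 0, 0]], [0, [-0.1167, 0.01, 0], [0, 0, 0]], [0, [-0.1, 0.01, 0], [0, 0, 0]], [0, [-0.06, 0, 0], [0, 0, 0]], [0, [0, 0, 0], [0, 0, 0]], [0, [0, 0, 0], [0, 0, 0]]]'
python3 shift.py '[[0, [0, 0, 0], [0, 0, 0]], [0, [0, 0, 0], [0, 0, 0]]]'
python3 look.py w4; cat > m.py <<'E'
from h import *
import sys
z=np.load(sys.argv[1]+".npz");W=z["W"];im=z["img"];hsv=cv2.cvtColor(im,cv2.COLOR_RGB2HSV)
o=arm.get_obs();M=R.from_quat(o["tool_rot"]).as_matrix();T=(W-o["tool_pos"])@M
m=(cv2.inRange(hsv,(105,100,40),(125,255,255))>0)
b=T[m&(np.abs(T[...,2]+.0187)<.012)];mb=b[np.abs(b[:,0]-.028)<.006]
q=T[m&(T[...,2]>.06)&(T[...,2]<.1)];print("bar mid",mb.mean(0),"rim",cv2.minEnclosingCircle(q[:,:2].astype(np.float32)),cv2.fitLine(b.astype(np.float32),cv2.DIST_HUBER,0,.01,.01).ravel())
g=(hsv[...,1]<80)&(T[...,1]>.06)&(T[...,1]<.18)&(T[...,0]>-.02)&(T[...,0]<.08)
for lo,hi in((.205,.2165),(.2185,.235)):
    p=T[g&(W[...,2]>lo)&(W[...,2]<hi)]
    if len(p)>10:print(lo,len(p),p.min(0),p.max(0),cv2.minAreaRect(p[:,:2].astype(np.float32)))
E
python3 m.py w4
```

```text
time: 5.88
tool_pos: [0.4261, 0.0722, 0.2365]
tool_rot: [0.772, 0.636, 0.0, -0.0]
contact_force: [-0.5, 0.3, -1.2]
finger_gap: 0.0053
gripper_force: 78.5
time: 6.05
tool_pos: [0.4263, 0.0736, 0.2363]
tool_rot: [0.771, 0.637, 0.0, -0.0]
contact_force: [-0.1, 1.0, -0.3]
finger_gap: 0.0051
gripper_force: 78.5
6.1 [0.42633348 0.07369127 0.23624076] [[ 0.187  0.982 -0.   ]
 [ 0.982 -0.187  0.   ]
 [ 0.    -0.    -1.   ]] [ 1.70954264e-01  7.81506658e-02 -1.97843781e-01  1.29491599e+00
  2.86918865e-04  1.92986521e+00]
bar mid [ 0.02812354 -0.00131727 -0.0208051 ] rim ((0.027991248294711113, -0.0007316268747672439), 0.049166180193424225) [ 0.9996145  -0.00300391  0.02760237  0.04712094 -0.00164836 -0.02028123]
0.205 2175 [0.0158683  0.07401022 0.01973128] [0.0379662  0.12935625 0.03122228] ((0.026830673217773438, 0.10171739757061005), (0.02206757850944996, 0.05540771409869194), 0.4882150888442993)
0.2185 2843 [0.01547577 0.07122426 0.00501541] [0.03810404 0.11485144 0.01771945] ((0.026780128479003906, 0.09301718324422836), (0.022398989647626877, 0.0436323806643486), 0.38651999831199646)
```

View pics/w4.png

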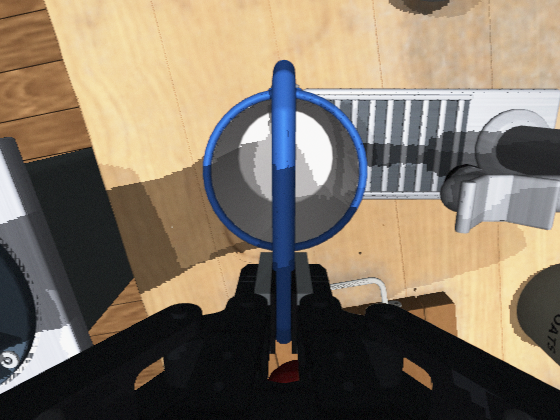

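The wrist view shows the hook at (510,200), beside and ahead of the held pail. In tool coordinates the hook bottom is about (0.027, 0.094). I'll advance 95 mm and then lower.

To row units: 0.02 m / 0.3 = 0.0667, -0.001 m / 0.3 = -0.0033.

```bash
python3 shift.py '[[0, [-0.0033, 0.0333, 0], [0, 0, 0]], [0, [0, 0.0667, 0], [0, 0, 0]], [0, [0, 0.0667, 0], [0, 0, 0]], [0, [0, 0.0667, 0], [0, 0, 0]], [0, [0, 0.05, 0], [0, 0, 0]], [0, [0, 0.0333, 0], [0, 0, 0]], [0, [0, 0, 0], [0, 0, 0]], [0, [0, 0, 0], [0, 0, 0]]]'
python3 shift.py '[[0, [0, 0, 0.0167], [0, 0, 0]], [0, [0, 0, 0.0267], [0, 0, 0]], [0, [0, 0, 0.0267], [0, 0, 0]], [0, [0, 0, 0.0167], [0, 0, 0]], [0, [0, 0, 0], [0, 0, 0]], [0, [0, 0, 0], [0, 0, 0]], [0, [0, 0, 0], [0, 0, 0]], [0, [0, 0, 0], [0, 0, 0]]]'
python3 look.py w5; python3 m.py w5 | head -1; python3 - <<'E'
from h import *
s,W=cloud("side");save(s,"d5");np.savez("d5.npz",W=W,img=s["img"])
E
```

```text
time: 6.77
tool_pos: [0.5193, 0.0542, 0.2358]
tool_rot: [0.771, 0.637, -0.001, -0.0]
contact_force: [0.2, -0.1, -1.6]
finger_gap: 0.0055
gripper_force: 78.5
time: 7.43
tool_pos: [0.5194, 0.0541, 0.2107]
tool_rot: [0.771, 0.637, 0.0, 0.0]
contact_force: [0.5, 0.6, -0.9]
finger_gap: 0.0056
gripper_force: 78.5
7.4833 [0.51946932 0.05407592 0.21068333] [[ 0.188  0.982  0.001]
 [ 0.982 -0.188  0.   ]
 [ 0.     0.001 -1.   ]] [ 1.03668837e-01  2.40729305e-01 -6.31843810e-02  1.26624267e+00
  9.52743234e-05  1.86347954e+00]
bar mid [ 0.02801983 -0.00134403 -0.02073294] rim ((0.02797870896756649, -2.688723952815053e-06), 0.0493260882794857) [ 0.9998456  -0.00650452  0.01632582  0.03287357 -0.00130526 -0.02049715]
```

View pics/w5.png

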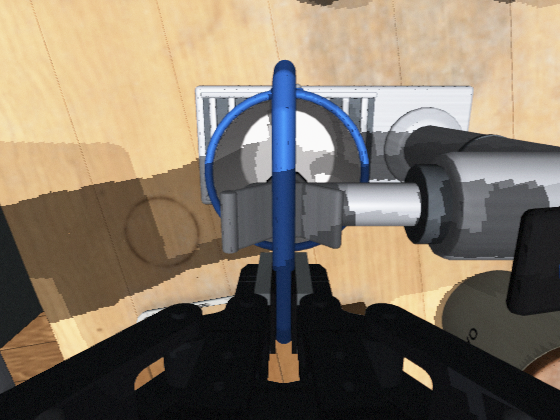

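The wrist view shows the bar (column 285) lying across the cradle, between the front lip at column 230 and the rear flank at column 335. The bar axis is at about 0.228, still roughly 6 mm above seated, so I'll lower gently.

To row units: 0.002 m / 0.3 = 0.0067, 0.001 m / 0.3 = 0.0033.

```bash
python3 shift.py '[[0, [0, 0, 0.0067], [0, 0, 0]], [0, [0, 0, 0.0067], [0, 0, 0]], [0, [0, 0, 0.0033], [0, 0, 0]], [0, [0, 0, 0], [0, 0, 0]], [0, [0, 0, 0], [0, 0, 0]], [0, [0, 0, 0], [0, 0, 0]]]'
python3 shift.py '[[0, [0, 0, 0.0033], [0, 0, 0]], [0, [0, 0, 0.0017], [0, 0, 0]], [0, [0, 0, 0], [0, 0, 0]], [0, [0, 0, 0], [0, 0, 0]]]'
python3 shift.py '[[0, [0, 0, 0.0017], [0, 0, 0]], [0, [0, 0, 0.0017], [0, 0, 0]], [0, [0, 0, 0], [0, 0, 0]], [0, [0, 0, 0], [0, 0, 0]]]'
```

```text
time: 8.03
tool_pos: [0.5193, 0.054, 0.2053]
tool_rot: [0.771, 0.637, 0.0, -0.0]
contact_force: [-0.2, 0.2, -0.8]
finger_gap: 0.005
gripper_force: 78.5
time: 8.37
tool_pos: [0.5192, 0.0541, 0.2038]
tool_rot: [0.771, 0.637, -0.0, -0.0]
contact_force: [0.2, -0.4, -2.3]
finger_gap: 0.005
gripper_force: 78.5
time: 8.7
tool_pos: [0.5193, 0.0541, 0.2028]
tool_rot: [0.771, 0.637, -0.0, -0.0]
contact_force: [-0.5, -0.2, -1.0]
finger_gap: 0.0052
gripper_force: 78.5
```

To row units: 0.001 m / 0.3 = 0.0033.

```bash
python3 shift.py '[[0, [0, 0, 0.0033], [0, 0, 0]], [0, [0, 0, 0], [0, 0, 0]], [0, [0, 0, 0], [0, 0, 0]]]'|sed -n 2,4p
python3 shift.py '[[0, [0, 0, 0.0033], [0, 0, 0]], [0, [0, 0, 0], [0, 0, 0]], [0, [0, 0, 0], [0, 0, 0]]]'|sed -n 2,4p;  python3 -c "
from h import *
print([arm.get_obs()[k] for k in('contact_force','wrist_torque')])"
```

```text
tool_pos: [0.5192, 0.054, 0.2018]
tool_rot: [0.771, 0.637, -0.0, -0.0]
contact_force: [-0.5, 0.2, -1.1]
tool_pos: [0.5193, 0.0541, 0.2008]
tool_rot: [0.771, 0.637, 0.0, -0.0]
contact_force: [0.1, 0.6, -1.8]
[array([ 0.06209648,  0.59162442, -1.7789765 ]), array([-0.04978832,  0.00064336, -0.03189946])]
```

To row units: 0.001 m / 0.3 = 0.0033.

```bash
for i in 1; do python3 shift.py '[[0, [0, 0, 0.0033], [0, 0, 0]], [0, [0, 0, 0], [0, 0, 0]], [0, [0, 0, 0], [0, 0, 0]]]'|sed -n 2,4p
python3 shift.py '[[0, [0, 0, 0.0033], [0, 0, 0]], [0, [0, 0, 0], [0, 0, 0]], [0, [0, 0, 0], [0, 0, 0]]]'|sed -n 2,4p; done; python3 look.py w6;  python3 - <<'E'
from h import *
exec(open("m.py").read().replace("sys.argv[1]","'w6'"))
g=(hsv[...,1]<80)&(np.abs(T[...,0]-.027)<.009)&(np.abs(T[...,1])<.03)&(W[...,2]>.19)
for y in np.arange(-.028,.03,.004):
    p=W[g&(np.abs(T[...,1]-y)<.002)]
    if len(p): print(round(y,3),len(p),np.percentile(p[:,2],[5,50,95]).round(4))
p=W[m&(np.abs(T[...,0]-.027)<.009)&(np.abs(T[...,1])<.03)&(W[...,2]>.19)];print("bartop",np.percentile(p[:,2],95))
E
```

```text
tool_pos: [0.5194, 0.054, 0.2003]
tool_rot: [0.771, 0.637, 0.0, 0.0]
contact_force: [-0.8, -0.7, 4.9]
tool_pos: [0.5195, 0.054, 0.1999]
tool_rot: [0.771, 0.637, 0.001, 0.0]
contact_force: [-3.2, -1.8, 10.1]
9.75 [0.51953608 0.05401643 0.19987675] [[ 0.188  0.982  0.002]
 [ 0.982 -0.188  0.   ]
 [ 0.     0.001 -1.   ]] [ 1.03608571e-01  2.44885810e-01 -8.56664567e-02  1.23868371e+00
 -1.74968849e-05  1.86345911e+00]
bar mid [ 0.02806866 -0.00164365 -0.02146954] rim ((0.030771195888519287, -0.00010912017751252279), 0.04900481179356575) [ 0.99963397 -0.00229414  0.02695582  0.03921598 -0.00161167 -0.02072329]
0.205 2206 [ 0.00779225  0.06000319 -0.01650097] [ 0.05068007  0.09905833 -0.00500373] ((0.029221193864941597, 0.07952429354190826), (0.042909711599349976, 0.03900348022580147), 0.08709590882062912)
0.2185 8353 [ 0.01148097  0.06000355 -0.02920054] [ 0.04698636  0.09036227 -0.01849113] ((0.029167622327804565, 0.07509113103151321), (0.03554292023181915, 0.030254511162638664), 0.4875079095363617)
-0.024 163 [0.2273 0.2287 0.2297]
-0.02 810 [0.2282 0.2296 0.2914]
-0.016 1019 [0.2233 0.2265 0.2921]
-0.012 938 [0.2194 0.2223 0.292 ]
-0.008 773 [0.215  0.218  0.2909]
-0.004 43 [0.2143 0.2151 0.2159]
0.004 583 [0.2133 0.2145 0.2884]
0.008 893 [0.2149 0.2181 0.292 ]
0.012 948 [0.2191 0.2221 0.292 ]
0.016 914 [0.2232 0.2256 0.2921]
0.02 208 [0.2118 0.2251 0.2264]
0.024 419 [0.2086 0.2113 0.2129]
0.028 420 [0.2086 0.2113 0.2128]
bartop 0.2227644504569901
```

The bar is seated: contact began at 10 N and the bar lies at the V's bottom. I'll relax the push, then open gradually.

To row units: -0.0012 m / 0.3 = -0.004.

```bash
python3 shift.py '[[0, [0, 0, -0.004], [0, 0, 0]], [0, [0, 0, 0], [0, 0, 0]], [0, [0, 0, 0], [0, 0, 0]], [0, [0, 0, 0], [0, 0, 0]]]' 20
python3 shift.py '[[0.008, [0, 0, 0], [0, 0, 0]], [0.011, [0, 0, 0], [0, 0, 0]], [0.014, [0, 0, 0], [0, 0, 0]], [0.018, [0, 0, 0], [0, 0, 0]], [0.022, [0, 0, 0], [0, 0, 0]], [0.026, [0, 0, 0], [0, 0, 0]], [0.03, [0, 0, 0], [0, 0, 0]], [0.03, [0, 0, 0], [0, 0, 0]]]'
python3 look.py w7; python3 m.py w7|head -1
```

```text
time: 10.08
tool_pos: [0.5195, 0.054, 0.2002]
tool_rot: [0.771, 0.637, 0.0, 0.0]
contact_force: [-0.5, -0.8, 6.1]
finger_gap: 0.0056
gripper_force: 78.9
time: 10.75
tool_pos: [0.5193, 0.0541, 0.2]
tool_rot: [0.771, 0.637, -0.0, -0.0]
contact_force: [0.0, 0.8, 0.5]
finger_gap: 0.0298
gripper_force: 0.0
10.8 [0.51926641 0.05406051 0.20001122] [[ 0.188  0.982 -0.   ]
 [ 0.982 -0.188  0.   ]
 [ 0.    -0.    -1.   ]] [ 1.03675282e-01  2.45596563e-01 -8.43451339e-02  1.24091456e+00
  1.02779094e-04  1.86350232e+00]
bar mid [ 0.02810425 -0.00131747 -0.02145529] rim ((0.029595686122775078, 0.000509598117787391), 0.04908423870801926) [ 0.99948657 -0.0228946   0.02241522  0.03312657 -0.00163301 -0.0213957 ]
```

To row units: -0.025 m / 0.3 = -0.0833, -0.02 m / 0.3 = -0.0667.

```bash
python3 shift.py '[[0.03, [0, 0, -0.0167], [0, 0, 0]], [0.03, [0, 0, -0.0333], [0, 0, 0]], [0.03, [0, 0, -0.0667], [0, 0, 0]], [0.03, [0, 0, -0.0833], [0, 0, 0]], [0.03, [0, 0, -0.0833], [0, 0, 0]], [0, [0, 0, -0.0833], [0, 0, 0]], [0, [0, 0, 0], [0, 0, 0]], [0, [0, 0, 0], [0, 0, 0]]]' 40
python3 look.py w8; cat > pl.py <<'E'
from h import *
for k in range(2):
    s,W=cloud("side");hsv=cv2.cvtColor(s["img"],cv2.COLOR_RGB2HSV)
    m=(cv2.inRange(hsv,(105,100,40),(125,255,255))>0)&(W[...,0]>.42)&(W[...,0]<.57)&(W[...,1]<.2)&(W[...,2]>.1)
    p=W[m];print("side blue",len(p),np.median(p,0).round(4),p.max(0).round(3),p.min(0).round(3))
save(s,"d8")
E
python3 pl.py; python3 - <<'E'
from h import *
z=np.load("w8.npz");W=z["W"];hsv=cv2.cvtColor(z["img"],cv2.COLOR_RGB2HSV)
m=(cv2.inRange(hsv,(105,100,40),(125,255,255))>0)
c,l,st,ce=cv2.connectedComponentsWithStats(m.astype(np.uint8))
for i in range(1,c):
    if st[i,4]>15: p=W[l==i];print(st[i],np.nanmedian(p,0).round(4),np.nanmin(p,0).round(3),np.nanmax(p,0).round(3))
E
```

```text
time: 11.47
tool_pos: [0.52, 0.0541, 0.312]
tool_rot: [0.771, 0.637, 0.002, 0.001]
contact_force: [-0.3, 0.0, -0.5]
finger_gap: 0.0001
gripper_force: 0.0
11.5167 [0.51950006 0.05409341 0.31063532] [[ 0.188  0.982  0.001]
 [ 0.982 -0.188  0.   ]
 [ 0.     0.001 -1.   ]] [1.03688670e-01 2.19705725e-01 1.62973457e-01 1.51276670e+00
 1.07836024e-04 1.86348239e+00]
side blue 261 [0.5159 0.0693 0.1383] [0.569 0.132 0.588] [0.475 0.02  0.102]
side blue 265 [0.5167 0.0686 0.137 ] [0.57  0.132 0.226] [0.475 0.024 0.104]
[ 227   78  112  164 3433] [0.524  0.0913 0.2158] [ 0.458 -0.008 -0.001] [0.587 0.136 0.224]
[419 169  25  27 521] [0.6    0.068  0.2623] [0.593 0.061 0.259] [0.607 0.075 0.266]
```

View pics/d8.png

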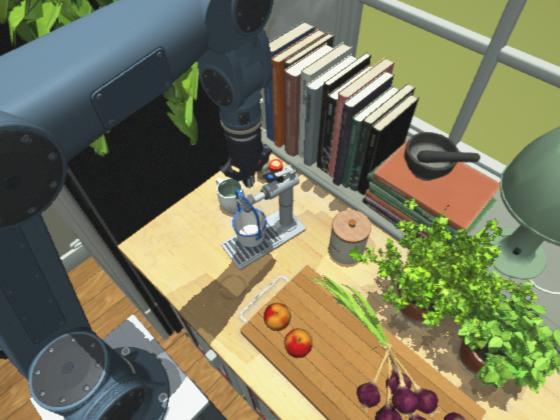

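View pics/w8.png

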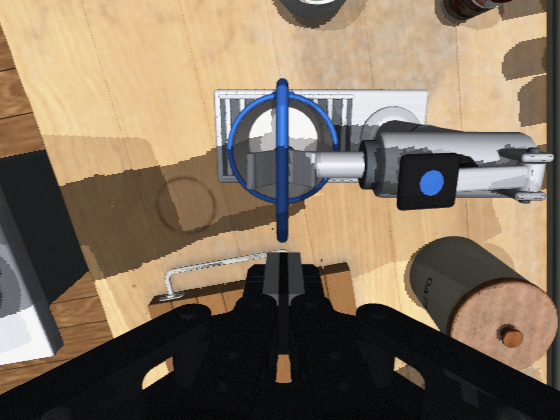

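The side view shows the pail hanging from the hook at (247,230), over the tray. The wrist view shows the bar at (282,160) seated in the cradle, and the lever pad with its blue dot at (432,182), which is (0.600, 0.068, 0.262). I'm moving over the pad with the fingers shut.

```bash
python3 shift.py '[[0, [0.0333, 0.0833, 0], [0, 0, 0]], [0, [0.0333, 0.0867, 0], [0, 0, 0]], [0, [0.03, 0.0833, 0], [0, 0, 0]], [0, [0, 0, 0.04], [0, 0, 0]], [0, [0, 0, 0.04], [0, 0, 0]], [0, [0, 0, 0.0333], [0, 0, 0]], [0, [0, 0, 0], [0, 0, 0]], [0, [0, 0, 0], [0, 0, 0]]]' 40
python3 pl.py; python3 - <<'E'
from h import *
o=arm.get_obs();M=R.from_quat(o["tool_rot"]).as_matrix();print((np.array([.6,.068,.248])-o["tool_pos"])@M,o["contact_force"])
E
```

```text
time: 12.28
tool_pos: [0.5987, 0.0682, 0.2749]
tool_rot: [0.771, 0.637, -0.001, -0.001]
contact_force: [-0.9, -0.3, 0.7]
finger_gap: 0.0001
gripper_force: 0.0
side blue 261 [0.5156 0.0688 0.1437] [0.568 0.133 0.225] [0.474 0.024 0.1  ]
side blue 262 [0.5157 0.0667 0.1411] [0.568 0.133 0.226] [0.473 0.023 0.101]
[-0.00011012  0.00071496  0.02833593] [-0.10790586 -1.09011337 -0.63637746]
```

To row units: 0.004 m / 0.3 = 0.0133, 0.001 m / 0.3 = 0.0033.

```bash
python3 shift.py '[[0, [0, 0.0033, 0], [0, 0, 0]], [0, [0, 0, 0], [0, 0, 0]], [0, [0, 0, 0], [0, 0, 0]], [0, [0, 0, 0], [0, 0, 0]], [0, [0, 0, 0], [0, 0, 0]], [0, [0, 0, 0.0133], [0, 0, 0]], [0, [0, 0, 0.0133], [0, 0, 0]], [0, [0, 0, 0], [0, 0, 0]]]'|sed -n 2,4p
python3 shift.py '[[0, [0, 0, 0.0133], [0, 0, 0]], [0, [0, 0, 0.0133], [0, 0, 0]], [0, [0, 0, 0.01], [0, 0, 0]], [0, [0, 0, 0], [0, 0, 0]], [0, [0, 0, 0], [0, 0, 0]]]'|sed -n 2,4p
python3 shift.py '[[0, [0, 0, 0.0133], [0, 0, 0]], [0, [0, 0, 0.01], [0, 0, 0]], [0, [0, 0, 0], [0, 0, 0]], [0, [0, 0, 0], [0, 0, 0]], [0, [0, 0, 0], [0, 0, 0]]]'|sed -n 2,4p
```

```text
tool_pos: [0.6, 0.068, 0.2669]
tool_rot: [0.771, 0.637, -0.001, -0.0]
contact_force: [-0.1, -0.2, 0.2]
tool_pos: [0.6001, 0.0681, 0.257]
tool_rot: [0.771, 0.637, -0.0, -0.0]
contact_force: [-2.0, -0.2, 2.9]
tool_pos: [0.6002, 0.0682, 0.2502]
tool_rot: [0.771, 0.637, 0.0, -0.0]
contact_force: [-2.3, 0.6, 4.7]
```

To row units: 0.002 m / 0.3 = 0.0067, 0.0003 m / 0.3 = 0.001.

```bash
python3 shift.py '[[0, [0, 0, 0.0067], [0, 0, 0]], [0, [0, 0, 0.001], [0, 0, 0]], [0, [0, 0, 0], [0, 0, 0]], [0, [0, 0, 0], [0, 0, 0]]]'
python3 look.py w9; python3 - <<'E'
from h import *
A=np.array([.6,.068])+.049*np.array([.982,-.189]);ex=np.array([.982,-.189]);ey=np.array([.189,.982])
for n in("wrist","side"):
    s,W=cloud(n);hsv=cv2.cvtColor(s["img"],cv2.COLOR_RGB2HSV);save(s,n+"9")
    X=(W[...,:2]-A)@ex;Y=(W[...,:2]-A)@ey;Z=W[...,2]
    k=(np.abs(Y)<.017)&(Z>.235)&(Z<.27)&(X>-.07)&(X<.03)
    for x in np.arange(-.068,.03,.006):
        q=k&(np.abs(X-x)<.003);print(n,round(x,3),q.sum(),np.percentile(Z[q],[5,50,90]).round(4) if q.sum()>4 else "",Y[q].mean().round(3) if q.sum() else "")
im=cv2.imread("pics/wrist9.png");cv2.imwrite("pics/c9.png",im)
E
python3 pl.py
```

```text
time: 14.22
tool_pos: [0.6003, 0.0681, 0.248]
tool_rot: [0.771, 0.637, 0.0, -0.0]
contact_force: [-3.7, 0.9, 6.2]
finger_gap: 0.0
gripper_force: 2.8
14.2667 [0.6003576  0.06814293 0.24805977] [[ 0.188  0.982  0.   ]
 [ 0.982 -0.188  0.   ]
 [ 0.     0.    -1.   ]] [1.12919484e-01 3.73004731e-01 2.23025053e-01 1.42051727e+00
 1.98369397e-04 1.87265964e+00]
wrist -0.068 332 [0.2444 0.2466 0.2474] 0.004
wrist -0.062 622 [0.2453 0.2476 0.2667] 0.009
wrist -0.056 557 [0.2452 0.2543 0.267 ] 0.011
wrist -0.05 521 [0.2451 0.256  0.2676] 0.012
wrist -0.044 559 [0.2451 0.2541 0.2673] 0.011
wrist -0.038 596 [0.2454 0.2475 0.2666] 0.009
wrist -0.032 412 [0.2441 0.246  0.2469] 0.002
wrist -0.026 435 [0.2436 0.246  0.2469] 0.001
wrist -0.02 530 [0.2357 0.2459 0.2469] 0.002
wrist -0.014 474 [0.2359 0.246  0.2469] 0.001
wrist -0.008 425 [0.2443 0.2461 0.2469] 0.001
wrist -0.002 428 [0.244  0.2461 0.2469] 0.001
wrist 0.004 684 [0.2383 0.246  0.2471] 0.001
wrist 0.01 1164 [0.2396 0.2471 0.2488] 0.002
wrist 0.016 952 [0.244  0.2483 0.2494] 0.002
wrist 0.022 350 [0.2393 0.2471 0.2484] 0.003
wrist 0.028 
[... 181 characters left out ...]

side -0.044 14 [0.2434 0.249  0.2675] -0.013
side -0.038 11 [0.2446 0.2476 0.2644] -0.01
side -0.032 10 [0.2437 0.245  0.2486] -0.005
side -0.026 12 [0.2353 0.2445 0.2468] -0.004
side -0.02 12 [0.2391 0.2457 0.2482] -0.004
side -0.014 13 [0.2371 0.2467 0.2476] -0.005
side -0.008 10 [0.2422 0.2464 0.2484] -0.004
side -0.002 9 [0.2438 0.2455 0.2475] -0.004
side 0.004 18 [0.2381 0.2451 0.2477] -0.004
side 0.01 26 [0.2385 0.2469 0.2499] -0.004
side 0.016 22 [0.2405 0.2479 0.2503] -0.006
side 0.022 7 [0.2371 0.246  0.2478] -0.003
side 0.028 0  
side blue 265 [0.5147 0.066  0.1409] [0.568 0.132 0.226] [0.474 0.024 0.1  ]
side blue 265 [0.5154 0.0646 0.144 ] [0.568 0.133 0.226] [0.475 0.024 0.102]
```

View pics/c9.png

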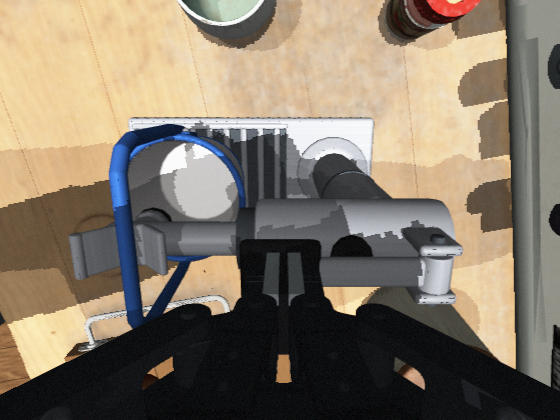

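The wrist view shows the fingertips centred on the pad at (280,260) and the pail still in the hook at (125,230). The lever arm's top reads 0.246 along its whole length, so it is level. I'll hold briefly to confirm it's steady, then hand in.

```bash
python3 shift.py '[[0, [0, 0, 0], [0, 0, 0]], [0, [0, 0, 0], [0, 0, 0]], [0, [0, 0, 0], [0, 0, 0]], [0, [0, 0, 0], [0, 0, 0]]]' && python3 -c "
from bench import arm, viewer, sign_off
print(sign_off())"
```

```text
time: 14.8
tool_pos: [0.6004, 0.0681, 0.248]
tool_rot: [0.771, 0.637, 0.0, -0.0]
contact_force: [-2.8, 1.7, 6.1]
finger_gap: -0.0001
gripper_force: 2.8
the job is handed in; nothing more can be done
None
```

The pail hangs free and still in the hook under the nozzle. The arm is holding the thumb lever level (pad at 248 mm, about 6 N), and the job was handed in at 14.8 s.

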